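# Stock rotation: shelve the new spice jar, show the old one's base to the date reader

### The arm

A 6-joint arm with a two-finger parallel gripper is mounted at the origin on a cart in front of the work surface, level with it; the furniture and walls round the work are solid. World frame = base frame: x ahead of the robot, y to its left, z up, the work surface at z = 0. Lengths are in mm, angles in rad, forces in N, time in s.
With the tool pointing down it reaches from about 300 to 775 mm from the base axis. Payload 14.6 kg.
Tool frame: the origin (TCP) lies between the finger pads; the fingertips stand 17 mm ahead of it and the grasp point (between the pads) lies 2 mm behind it (manip.tip_reach is the distance from the TCP to the fingertips, in mm); z points along the fingers, y is the line along which they close (so a half turn about z gives the same grasp; the last joint's range is limited). The gripper opens to 94 mm and grips with 3 to 60 N. Pads are 16 mm wide; open, the fingers measure 119 mm over their backs; the gripper's body (75 mm by 177 mm) begins 78 mm behind the grasp point.
Start: joints at [1.12, 0.3, 1.521, -0, 1.321, -0.067], TCP at [205.942, 509.977, 186.546] pointing down, gripper open.
Joint ranges: [-3.03, 3.03], [-0.79, 2.21], [0.23, 2.52], [-1.04, 4.18], [0, 3.07], [-2.55, 2.55]. Speed limits (rad/s): [2.22, 2.22, 2.57, 3.14, 3.14, 3.14].

### API

Orientations are given as [roll, pitch, yaw] about the fixed x, y, z axes, in that order (R = Rz(yaw) Ry(pitch) Rx(roll)).
In Python, from cell import manip, viewer gives the robot as it stands.
- The arm moves only by the tool apply_moves, never from a script. Its argument "moves" is a list of rows, each a list of 3 entries, a list of its own where there are three numbers: the shift along the tool's x, y, z each as a share of 0.25 m, from -1 to 1, then the turn, a rotation vector about the tool's x, y, z each as a share of pi rad, from -1 to 1, then the closure, from 0 (fully open) to 1 (shut). In form: [[[dx, dy, dz], [wx, wy, wz], grip], ...]. A call has 1 to 12 rows; each row is the pose to reach, as a shift and turn from the pose commanded when the call began, along the tool's axes at that moment, turning the shorter way round; what a row does not reach only later rows make up. A row lasts 1/12 s, in which the tool goes at most 41.7 mm and 7.16 degrees, less where a joint would pass 70% of its speed; a pose out of reach is approached as far as the arm can. A call with a number of a shift or a turn outside -1 to 1 is refused whole. A call with a gripper value outside its range is refused whole. The fingers move at their own pace and stop on an object; "squeeze" is the grip in N (left out, the last holds). Time passes only in rows, so rows that repeat a pose let the fingers close. It gives the time, the measured TCP pose, the force, the opening and the grip force at its end, in the units of the state.
- manip.read_state(): the state, without advancing time (a new reading comes with each control period).
- viewer.camera(name): name is "scene" or "top"; returns the picture (384x512x3 uint8, blue, green, red); there is no depth.
- viewer.camera_info(name): a dict with "camera_matrix" (3x3 intrinsics, pixels), "R" (3x3) and "t" (3): a world point X has camera coordinates R X + t. Camera axes: x right, y down, z forward; pixel columns grow to the right and rows downward; lengths in mm; the calibration is good to about 2 mm. A picture is of the moment at which its call begins. camera_info takes no time and is no camera call.
- manip.sign_off(): hands the job in; it is judged then, once.
The state is a dict: "clock": time; "joints": joint angles; "qd": joint speeds; "effort": joint torques, N m; "eef_pos": TCP position; "eef_rot": TCP orientation; "wrist_force": force on the tool from outside, world axes, zero at the start; "moment": the same for the moment, N m; "finger_gap": finger opening in mm; "finger_force": force on a finger pad.
Only numpy, scipy, OpenCV 4.12 (cv2) and the standard library are available. Lean on these libraries where they do the work, as an engineer would, in place of code of your own. Each camera call takes 0.05 s, during which the arm holds its last target. There are 200 camera calls.

### The job

Rotate the spice stock: first set the spice jar that stands on the worktop upright on the narrow raised board, in the free place in the middle, and let go of it (set down, not dropped). Then take the jar that was already on the board and hold it up to the date reader, its underside facing the lens squarely, centred on the lens and 8 cm away from it; your program finishes there, while it still holds the jar motionless in the air. Do not touch the reader, and leave the tamper, the tin and the wooden pot where they are.

Things in the scene. Friction and masses are not known exactly. Their poses are not given: they have to be found in the camera images.
- new_jar_mid (a point): The new spice jar: clear glass cylinder with a black cap, 41 mm diameter, 105 mm tall (the cap, 40 mm diameter, is the top 21 mm; below it one straight side), 75 to 155 g. At the start it stands upright on the worktop, nearer the robot than the reader. Point: on its axis, half-way up (52.5 mm above its underside). z runs from underside to cap.
- old_jar_mid (a point): The old spice jar: same shape and size as the new one, 75 to 155 g; at the start it is the one that stands on the raised board, at its near or its far end place. Point: on its axis, half-way up, 52.5 mm above its underside. z runs from underside to cap.
- old_jar_base (a point): Centre of the old jar's flat underside; the same axes as old_jar_mid.
- riser_place (a point): The free middle place on the riser, a fixed wooden board 250 mm long, 60 mm deep, its flat top 60 mm above the worktop, on two end panels. Point: centre of the board's top, at the surface. x across its depth, y along its length, z up. The board stands to the left of the reader, its length pointing roughly away from the robot. The end places, 85 mm either side along y, hold the old jar and the tamper, which of them at which end varies.
- reader_head: Lens head of the date reader: a fixed grey cylinder of 64 mm diameter and 62 mm length, black ring face with a round lens in the middle, leaning 30 degrees from vertical towards the reader's front. Origin: centre of the lens face, 98 mm above the worktop. z points straight out of the lens, so up and towards the reader's front, roughly towards the robot.
- reader: The whole date reader (with the head): fixed on the worktop, foot plate 100 x 90 mm, 16 mm high, two dark bracket plates at the sides of the head reaching 86 mm up and out to 46 mm either side. Origin: centre of the foot on the worktop. Its front is -x, z up.
- tamper: Bystander: coffee tamper with steel foot 57 mm in diameter and wooden handle, 82 mm tall, loose, standing on the other end place of the riser. Origin: centre of its underside, z up.
- tin: Bystander: short food tin, 75 mm in diameter, 58 mm tall, loose on the worktop. Origin: centre of its underside.
- pinch_pot: Bystander: small open wooden pot, 73 mm in diameter, 35 mm tall, loose on the worktop. Origin: centre of its underside.
- new_jar: The new jar as a solid, origin at the centre of its underside, z towards the cap.
- old_jar: The old jar as a solid, origin at the centre of its underside, z towards the cap.
Not all that is in view belongs to the job. What is shaped like the new_jar but blue or orange is not meant.

How it is judged:
By the outcome, as a careful person would: the job done as asked, in the order asked, and still so for the second after the job is handed in, while the arm keeps its last pose, push and grip.
It also fails if it takes over 51 s, if anything falls off the work surface, if the arm or the gripper's body presses on something with over 40 N, if the wrist force passes 120 N, or if a joint passes its speed limit or range.

## Working session

There is one attempt and no reset: what is moved stays moved. The work goes in short steps, Python scripts to look and compute and a tool call to move; the robot and the scene stay as the last step left them, time stands still between calls to the robot, and variables do not carry over. Pictures are saved under pics/ and viewed, at most 10 in all, crops included, and the job is handed in when it is done.

Besides the shell and the picture viewer there is one more tool, called after "Request:" by a JSON object that holds its "op" and its "data", one argument or row to a line. apply_moves: Moves the arm, as the interface text tells. Shift numbers are shares of 0.25 m and turn numbers shares of pi rad, none past 1 either way. Its arguments: {"type":"object","properties":{"moves":{"type":"array"},"squeeze":{"type":"number"}},"required":["moves"]}

```bash
mkdir -p pics; ls; python3 - <<'E'
from cell import manip, viewer
import cv2, numpy as np
for n in("scene","top"):
    im=viewer.camera(n); cv2.imwrite(f"pics/{n}0.png",im)
    i=viewer.camera_info(n); print(n,np.round(i["camera_matrix"],1).tolist(),np.round(i["R"],4).tolist(),np.round(i["t"],1).tolist())
print(manip.read_state())
E
```

```text
pics
scene [[369.4, 0.0, 252.6], [0.0, 369.4, 188.4], [0.0, 0.0, 1.0]] [[0.8838, -0.4677, -0.0128], [-0.3598, -0.6619, -0.6576], [0.2991, 0.5858, -0.7532]] [-442.9, 402.0, 674.2]
top [[463.4, 0.0, 259.0], [0.0, 463.4, 196.7], [0.0, 0.0, 1.0]] [[-0.0051, -0.9997, 0.0219], [-0.994, 0.0026, -0.1096], [0.1095, -0.0223, -0.9937]] [165.2, 621.6, 866.4]
{'clock': 0.1, 'joints': array([ 1.12041284e+00,  3.00407906e-01,  1.52148767e+00, -3.64342465e-05,
        1.32070547e+00, -6.66231896e-02]), 'qd': array([ 0.00043295, -0.00140952, -0.00264606,  0.00060017, -0.00069716,
       -0.00067194]), 'effort': array([ 8.40295779e-04, -5.32649946e+01, -3.53281474e+01,  7.08629144e-02,
        2.35951989e-02, -1.16098363e-04]), 'eef_pos': array([205.84301691, 509.76491696, 186.06051858]), 'eef_rot': array([-3.14058415e+00, -3.19193874e-05,  2.75784138e+00]), 'wrist_force': array([ 0.42949083, -1.05333521, -0.34969848]), 'moment': array([ 0.07484315, -0.07156509, -0.01149445]), 'finger_force': 0.0, 'finger_gap': 94.0329447444305}
```

View pics/scene0.png

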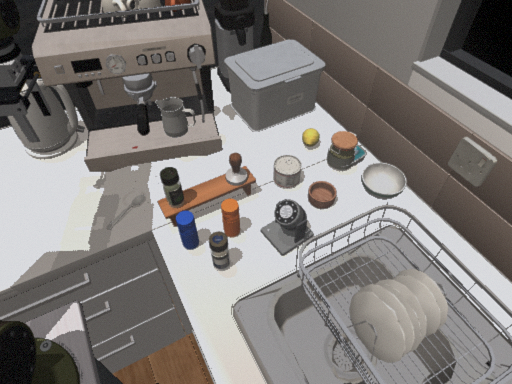

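View pics/top0.png

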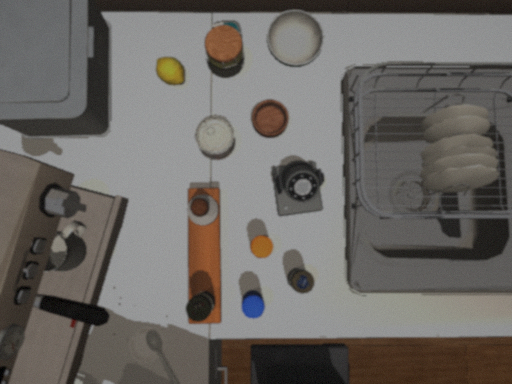

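The top view shows the riser from (205,323) at its near end to (203,188) at its far end. The old jar is near at (201,305), the tamper far at (203,208), and the reader head at (302,182).

Jar-shaped candidates on the worktop, in top-view pixels, are blue (253,304), orange (261,246) and clear/black-capped (300,280). The last one fits the description. I'll confirm it with an enlarged crop.

```bash
python3 - <<'E'
import cv2, numpy as np
a=cv2.imread("pics/top0.png")[150:345,175:345]; b=cv2.imread("pics/scene0.png")[145:280,150:320]
a=cv2.resize(a,None,fx=3,fy=3,interpolation=cv2.INTER_CUBIC)[:590]
cv2.imwrite("pics/top_c.png",cv2.convertScaleAbs(a,alpha=1.7))
cv2.imwrite("pics/sc_c.png",cv2.convertScaleAbs(cv2.resize(b,None,fx=4,fy=4,interpolation=cv2.INTER_CUBIC),alpha=1.5))
E
```

```text
(no output)
```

View pics/top_c.png

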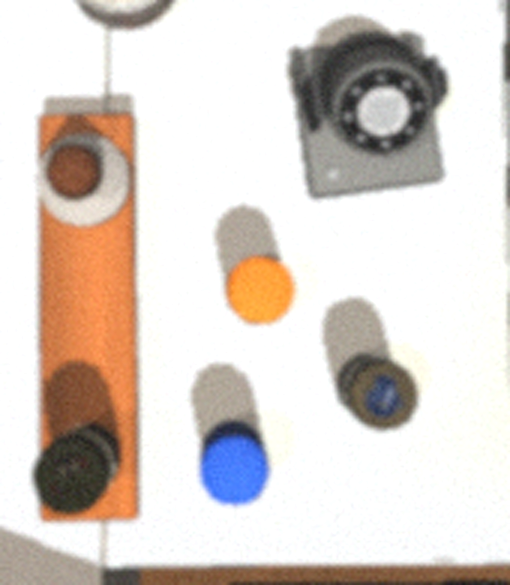

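View pics/sc_c.png

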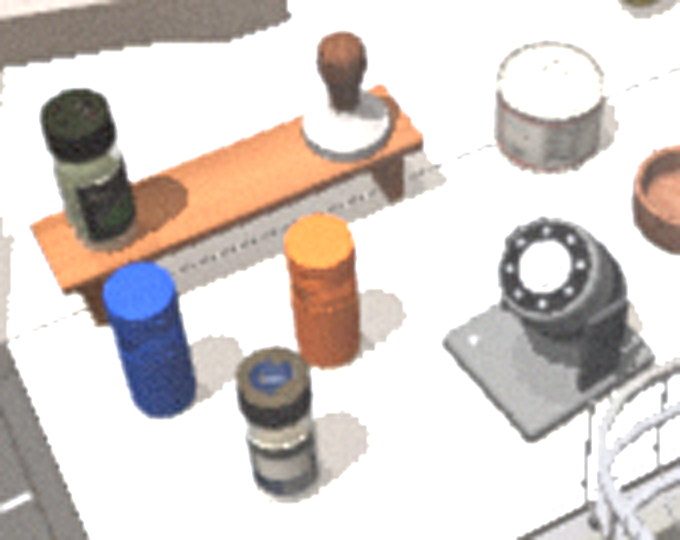

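Confirmed: the clear jar with a dark cap and blue label sticker (top crop (384,394), scene crop (275,385)) is the new jar. The blue and orange ones are solid-coloured decoys. Next I measure.

```bash
cat > h.py <<'E'
import numpy as np, cv2
from cell import manip, viewer
def ray(n,p):
    i=viewer.camera_info(n);K,R,t=map(np.array,(i["camera_matrix"],i["R"],i["t"]))
    return -R.T@t, R.T@np.linalg.inv(K)@np.array([p[0],p[1],1.])
def onz(n,p,z):
    c,d=ray(n,p); return c+d*(z-c[2])/d[2]
def tri(p,q):
    c,d=ray("scene",p);e,f=ray("top",q)
    s=np.linalg.lstsq(np.c_[d,-f],e-c,rcond=None)[0]
    a,b=c+s[0]*d,e+s[1]*f; return (a+b)/2,np.linalg.norm(a-b)
def proj(n,X):
    i=viewer.camera_info(n);x=np.array(i["camera_matrix"])@(np.array(i["R"])@X+i["t"]); return x[:2]/x[2]
T=lambda x,y:((x+.5)/3+174.5,(y+.5)/3+149.5)
S=lambda x,y:((x+.5)/4+149.5,(y+.5)/4+144.5)
E
python3 - <<'E'
from h import *
np.set_printoptions(precision=1,suppress=True)
print("new cap z105",onz("top",T(384,394),105),onz("scene",S(274,374),105),tri(S(274,374),T(384,394)))
print("old cap z165",onz("top",T(71,473),165),onz("scene",S(77,115),165),tri(S(77,115),T(71,473)))
print("lens z98",onz("top",T(384,110),98),onz("scene",S(545,265),98),tri(S(545,265),T(384,110)))
print("board z60 FL FR NR NL",*[onz("top",T(*p),60) for p in((41,115),(133,115),(137,517),(41,519))])
print("board scene FL? FR NR NL",*[onz("scene",S(*p),60) for p in((380,87),(422,137),(66,290),(34,228))])
a,b=[onz("top",T(*p),16) for p in((310,197),(441,179))];print("foot front",a,b,(b-a)/np.linalg.norm(b-a),np.linalg.norm(b-a))
a,b,c=[onz("scene",S(*p),16) for p in((445,343),(531,438),(653,355))];print("foot scene",a,b,c,np.linalg.norm(b-a),np.linalg.norm(c-b))
# contour-based checks
im=viewer.camera("top"); hsv=cv2.cvtColor(im,cv2.COLOR_BGR2HSV)
for nm,m in (("orange",cv2.inRange(hsv,(5,120,60),(18,255,255))),("dark",cv2.inRange(hsv,(0,0,0),(180,255,90)))):
    cs,_=cv2.findContours(m[150:345,175:345],cv2.RETR_EXTERNAL,cv2.CHAIN_APPROX_NONE)
    for c in cs:
        if cv2.contourArea(c)>150:
            c=c+[175,150]; print(nm,cv2.contourArea(c),np.array(cv2.minEnclosingCircle(c)[0]),[np.round(v,1) for v in cv2.minAreaRect(c)[:3]])
E
```

```text
new cap z105 [465.5  88.8 105. ] [466.8  89.2 105. ] (array([466.1,  88.7, 106.1]), np.float64(1.0189269809693744))
old cap z165 [429.2 264.1 165. ] [428.7 261.5 165. ] (array([429. , 264.4, 162.2]), np.float64(0.29630700282961836))
lens z98 [633.6  85.4  98. ] [634.7  87.6  98. ] (array([633.3,  85.7, 101. ]), np.float64(0.17377021857645966))
board z60 FL FR NR NL [635.9 296.1  60. ] [635.8 238.6  60. ] [389.7 235.1  60. ] [389.  293.2  60. ]
board scene FL? FR NR NL [632.9 292.9  60. ] [636.1 239.4  60. ] [391.1 231.6  60. ] [389.4 286.7  60. ]
foot front [587.  125.3  16. ] [598.6  38.8  16. ] [ 0.1 -1.   0. ] 87.22408492771386
foot scene [586.4 117.2  16. ] [598.3  34.7  16. ] [693.3  49.3  16. ] 83.34688583173903 96.1704721307139
orange 331.5 [283.  341.5] [array([283. , 341.6]), array([  4.2, 122. ]), np.float64(89.5)]
orange 351.0 [261. 246.] [array([261.5, 245.5]), array([21., 21.]), np.float64(90.0)]
orange 2289.5 [204.  268.5] [array([204.5, 268.5]), array([ 31., 107.]), np.float64(0.0)]
orange 155.5 [198.6 206.9] [array([199., 207.]), array([14., 14.]), np.float64(90.0)]
orange 197.0 [203.5 196. ] [array([203.5, 195.5]), array([15., 29.]), np.float64(90.0)]
dark 661.5 [276.  341.5] [array([276. , 341.5]), array([  5., 136.]), np.float64(90.0)]
dark 1028.5 [199.4 296. ] [array([201.4, 296.2]), array([28.3, 50.2]), np.float64(6.8)]
dark 488.5 [299.5 279.7] [array([300. , 279.5]), array([27.6, 21.9]), np.float64(45.0)]
dark 384.5 [199.5 201.5] [array([199.5, 201.5]), array([19., 29.]), np.float64(0.0)]
dark 1691.5 [295.3 187.5] [array([298.2, 184.7]), array([50.4, 52.9]), np.float64(76.0)]
```

```bash
cat >> h.py <<'E'
from scipy.spatial.transform import Rotation as Ro
def go(p,R=None):
    """row numbers from the measured pose to TCP p, rotation R (default: yaw pi, straight down)"""
    s=manip.read_state(); C=Ro.from_euler("xyz",s["eef_rot"])
    R=Ro.from_euler("xyz",[np.pi,0,np.pi]) if R is None else R
    print("t",round(s["clock"],2),"at",s["eef_pos"].round(1),s["eef_rot"].round(4),"gap",round(s["finger_gap"],1),"F",s["wrist_force"].round(1))
    print("shift",(C.inv().apply(np.array(p)-s["eef_pos"])/250).round(4),"turn",((C.inv()*R).as_rotvec()/np.pi).round(4))
E
python3 - <<'E'
from h import *
np.set_printoptions(precision=1,suppress=True)
t=cv2.imread("pics/top0.png");s=cv2.imread("pics/scene0.png")
g=cv2.GaussianBlur(cv2.cvtColor(t,cv2.COLOR_BGR2GRAY).astype(float),(3,3),0)
# front edge of foot: white->grey crossing scanning upward from below
P=[]
for c in range(281,319):
    for r in range(224,195,-1):
        if g[r-1,c]<160<=g[r,c]: P.append((c,r-(g[r,c]-160)/(g[r,c]-g[r-1,c])));break
P=np.array(P,np.float32); v=cv2.fitLine(P,cv2.DIST_HUBER,0,.01,.01).ravel()
a,b=[onz("top",v[2:]+k*v[:2],16) for k in(-15,15)] ; d=b-a
if d[1]>0:d=-d
print("n",len(P),"front yaw deg",np.degrees(np.arctan2(d[0],-d[1])),(a+b)/2)
for side,cs in(("R",range(340,305,-1)),("L",range(264,300))):
    P=[];st=1 if side=="L" else -1
    for r in (range(188,207) if side=="R" else range(198,212)):
        for c in cs:
            if g[r,c+st]<160<=g[r,c]: P.append((c+st*(g[r,c]-160)/(g[r,c]-g[r,c+st]),r));break
    v=cv2.fitLine(np.array(P,np.float32),cv2.DIST_HUBER,0,.01,.01).ravel()
    a,b=[onz("top",v[2:]+k*v[:2],16) for k in(-8,8)];d=b-a; d=d*np.sign(d[0]); print(side,len(P),"yaw",np.degrees(np.arctan2(d[1],d[0])),(a+b)/2)
# lens: bright blob
def lens(im,x0,x1,y0,y1):
    gg=cv2.cvtColor(im,cv2.COLOR_BGR2GRAY)[y0:y1,x0:x1]; _,m=cv2.threshold(gg,0,255,cv2.THRESH_OTSU)
    n,l,st,ce=cv2.connectedComponentsWithStats(m); k=1+np.argmin(np.linalg.norm(ce[1:]-np.array([(x1-x0)/2,(y1-y0)/2]),axis=1))
    return ce[k]+[x0,y0],st[k]
lt,st=lens(t,291,315,175,199); ls,ss=lens(s,272,301,196,226)
print("lens",lt,st,ls,ss,onz("top",lt,98),onz("scene",ls,98),tri(ls,lt))
for n,p in(("blue",(235,467)),("orange",(260,290))): print(n,onz("top",T(*p),105))
print("rack corner z100",onz("top",(357,75),100),onz("top",(357,210),100))
go((300,300,260))
E
```

```text
Traceback (most recent call last):
cv2.error: OpenCV(4.12.0) /io/opencv/modules/imgproc/src/linefit.cpp:618: error: (-215:Assertion failed) npoints2 >= 0 || npoints3 >= 0 in function 'fitLine'
```

```bash
cat > m.py <<'E'
from h import *
np.set_printoptions(precision=1,suppress=True)
t=cv2.imread("pics/top0.png");s=cv2.imread("pics/scene0.png")
g=cv2.GaussianBlur(cv2.cvtColor(t,cv2.COLOR_BGR2GRAY).astype(float),(3,3),0)
W,G=np.median(g[220:226,285:315]),np.median(g[205:210,287:310]);th=(W+G)/2;print("white,grey",W,G)
def edge(starts,step,n):
    P=[]
    for c,r in starts:
        for _ in range(n):
            u,w=g[r,c],g[r+step[1],c+step[0]]
            if w<th<=u:
                k=(u-th)/(u-w);P.append((c+k*step[0],r+k*step[1]));break
            c+=step[0];r+=step[1]
    v=cv2.fitLine(np.array(P,np.float32),cv2.DIST_HUBER,0,.01,.01).ravel()
    a,b=[onz("top",v[2:]+k*v[:2],16) for k in(-10,10)];d=(b-a)*np.sign((b-a)[0])
    print(len(P),"dir deg",np.degrees(np.arctan2(d[1],d[0])),(a+b)/2)
edge([(c,224) for c in range(281,319)],(0,-1),30)
edge([(338,r) for r in range(194,207)],(-1,0),30)
edge([(262,r) for r in range(196,212)],(1,0),30)
def lens(im,x0,x1,y0,y1):
    gg=cv2.cvtColor(im,cv2.COLOR_BGR2GRAY)[y0:y1,x0:x1]; _,m=cv2.threshold(gg,0,255,cv2.THRESH_OTSU)
    n,l,st,ce=cv2.connectedComponentsWithStats(m); k=1+np.argmin(np.linalg.norm(ce[1:]-np.array([(x1-x0)/2,(y1-y0)/2]),axis=1))
    return ce[k]+[x0,y0],st[k]
lt,st=lens(t,291,315,175,199); ls,ss=lens(s,272,301,196,226)
print("lens",lt,st,ls,ss,onz("top",lt,98),onz("scene",ls,98),tri(ls,lt))
for n,p in(("blue",(235,467)),("orange",(260,290))): print(n,onz("top",T(*p),105))
print("rack z100",onz("top",(357,75),100),onz("top",(357,210),100))
np.set_printoptions(precision=5,suppress=True)
go((300,300,260))
E
python3 m.py
```

```text
white,grey 153.0 93.75
38 dir deg -82.39820121808245 [591.7  71.5  16. ]
13 dir deg 7.565344964760098 [617.9  38.6  16. ]
16 dir deg 7.010330890572631 [609.1 130.4  16. ]
lens [302.4 186.6] [  3   4  18  17 229] [285.8 211.2] [  8   9  13  13 130] [633.1  85.9  98. ] [634.  87.  98.] (array([633.1,  86. ,  99.7]), np.float64(0.4222105942909086))
blue [424.4 175.9 105. ]
orange [526.2 160.8 105. ]
rack z100 [841.4 -18.6 100. ] [590.3 -11.5 100. ]
t 0.15 at [205.9 509.8 186.1] [-3.1407 -0.0001  2.7578] gap 94.2 F [-0.7 -0.5 -0.6]
shift [-0.6634 -0.6374 -0.295 ] turn [-0.0003 -0.0001 -0.1222]
```

Request:
{"op": "apply_moves", "data": {
  "moves": [
    [[-0.12, -0.1, -0.15], [0, 0, -0.03], 0],
    [[-0.25, -0.22, -0.295], [0, 0, -0.06], 0],
    [[-0.4, -0.36, -0.295], [0, 0, -0.09], 0],
    [[-0.54, -0.5, -0.295], [0, 0, -0.1222], 0],
    [[-0.64, -0.6, -0.295], [0, 0, -0.1222], 0],
    [[-0.6634, -0.6374, -0.295], [0, 0, -0.1222], 0],
    [[-0.6634, -0.6374, -0.295], [0, 0, -0.1222], 0],
    [[-0.6634, -0.6374, -0.295], [0, 0, -0.1222], 0]
  ]
}}

```text
clock: 0.82
eef_pos: [300.8, 298.9, 260.7]
eef_rot: [3.141, 0.001, 3.138]
wrist_force: [0.3, 0.8, -0.6]
finger_gap: 94.2
finger_force: 0.0
```

```bash
python3 -c "
from h import *
go((466,89,200))"
```

```text
t 0.82 at [300.8 298.9 260.7] [3.1409e+00 8.0000e-04 3.1383e+00] gap 94.2 F [ 0.3  0.8 -0.6]
shift [-0.6635 -0.8374  0.2429] turn [ 0.0002  0.0003 -0.0011]
```

Request:
{"op": "apply_moves", "data": {
  "moves": [
    [[-0.1, -0.12, 0], [0, 0, 0], 0],
    [[-0.2, -0.24, 0], [0, 0, 0], 0],
    [[-0.3, -0.37, 0.03], [0, 0, 0], 0],
    [[-0.4, -0.5, 0.08], [0, 0, 0], 0],
    [[-0.5, -0.63, 0.13], [0, 0, 0], 0],
    [[-0.6, -0.75, 0.18], [0, 0, -0.001], 0],
    [[-0.6635, -0.8374, 0.22], [0, 0, -0.001], 0],
    [[-0.6635, -0.8374, 0.243], [0, 0, -0.001], 0],
    [[-0.6635, -0.8374, 0.243], [0, 0, -0.001], 0],
    [[-0.6635, -0.8374, 0.243], [0, 0, -0.001], 0]
  ]
}}

```text
clock: 1.65
eef_pos: [465.6, 92.1, 199.3]
eef_rot: [3.141, -0.001, -3.137]
wrist_force: [-0.2, 0.0, -1.0]
finger_gap: 94.2
finger_force: 0.0
```

```bash
python3 -c "
from h import *
go((466,89,58))"
```

```text
t 1.65 at [465.6  92.1 199.3] [ 3.1414e+00 -1.0000e-03 -3.1374e+00] gap 94.2 F [-0.2  0.  -1. ]
shift [-0.002  -0.0126  0.5652] turn [ 0.0001 -0.0003  0.0013]
```

Request:
{"op": "apply_moves", "data": {
  "moves": [
    [[-0.002, -0.01, 0.05], [0, 0, 0.001], 0],
    [[-0.002, -0.0126, 0.15], [0, 0, 0.001], 0],
    [[-0.002, -0.0126, 0.25], [0, 0, 0.001], 0],
    [[-0.002, -0.0126, 0.35], [0, 0, 0.001], 0],
    [[-0.002, -0.0126, 0.44], [0, 0, 0.001], 0],
    [[-0.002, -0.0126, 0.51], [0, 0, 0.001], 0],
    [[-0.002, -0.0126, 0.55], [0, 0, 0.001], 0],
    [[-0.002, -0.0126, 0.565], [0, 0, 0.001], 0],
    [[-0.002, -0.0126, 0.565], [0, 0, 0.001], 0],
    [[-0.002, -0.0126, 0.565], [0, 0, 0.001], 0]
  ]
}}

```text
clock: 2.48
eef_pos: [467.0, 88.2, 59.4]
eef_rot: [3.141, 0.001, -3.141]
wrist_force: [-0.6, 0.5, 0.7]
finger_gap: 94.1
finger_force: 0.0
```

```bash
python3 - <<'E'
from h import *
go((466,89,58))
t=viewer.camera("top")[230:330,240:360];s=viewer.camera("scene")[190:290,160:280]
cv2.imwrite("pics/g1.png",np.hstack([cv2.resize(t,(480,400)),cv2.resize(s,(480,400))])[:, 0:960][:, ::1] if 0 else cv2.resize(np.hstack([t,s]),(792,330),interpolation=cv2.INTER_CUBIC))
E
```

```text
t 2.48 at [467.   88.2  59.4] [ 3.1414e+00  1.5000e-03 -3.1407e+00] gap 94.1 F [-0.6  0.5  0.7]
shift [0.0039 0.0032 0.0055] turn [0.     0.0005 0.0003]
```

View pics/g1.png

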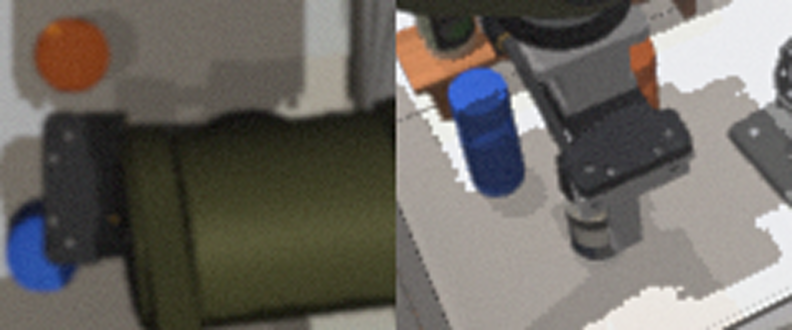

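The picture shows the new jar standing between the fingers (right panel, about (592,225)), with blue and orange untouched. Closing now.

Request:
{"op": "apply_moves", "data": {
  "moves": [
    [[0, 0.003, 0.005], [0, 0, 0], 0.3],
    [[0, 0.003, 0.005], [0, 0, 0], 0.5],
    [[0, 0.003, 0.005], [0, 0, 0], 0.6],
    [[0, 0.003, 0.005], [0, 0, 0], 0.7],
    [[0, 0.003, 0.005], [0, 0, 0], 0.8],
    [[0, 0.003, 0.005], [0, 0, 0], 0.8],
    [[0, 0.003, 0.005], [0, 0, 0], 0.8],
    [[0, 0.003, 0.005], [0, 0, 0], 0.8],
    [[0, 0.003, 0.005], [0, 0, 0], 0.8],
    [[0, 0.003, 0.005], [0, 0, 0], 0.8]
  ],
  "squeeze": 20
}}

```text
clock: 3.42
eef_pos: [466.5, 88.4, 57.0]
eef_rot: [-3.142, -0.0, -3.142]
wrist_force: [0.4, 0.6, -0.1]
finger_gap: 40.4
finger_force: 20.0
```

```bash
python3 -c "
from h import *
print(manip.read_state()['finger_force'])
go((466,89,230))"
```

```text
19.998392164707184
t 3.42 at [466.5  88.4  57. ] [-3.1416 -0.     -3.1415] gap 40.4 F [ 0.4  0.6 -0.1]
shift [ 0.0019  0.0025 -0.6918] turn [-0. -0.  0.]
```

Request:
{"op": "apply_moves", "data": {
  "moves": [
    [[0, 0, -0.02], [0, 0, 0], 0.8],
    [[0, 0, -0.07], [0, 0, 0], 0.8],
    [[0, 0, -0.14], [0, 0, 0], 0.8],
    [[0, 0, -0.22], [0, 0, 0], 0.8],
    [[0, 0, -0.3], [0, 0, 0], 0.8],
    [[0, 0, -0.38], [0, 0, 0], 0.8],
    [[0, 0, -0.46], [0, 0, 0], 0.8],
    [[0, 0, -0.54], [0, 0, 0], 0.8],
    [[0, 0, -0.62], [0, 0, 0], 0.8],
    [[0, 0, -0.68], [0, 0, 0], 0.8],
    [[0, 0, -0.71], [0, 0, 0], 0.8],
    [[0, 0, -0.71], [0, 0, 0], 0.8]
  ]
}}

```text
clock: 4.42
eef_pos: [466.9, 88.5, 236.0]
eef_rot: [3.141, 0.002, -3.142]
wrist_force: [0.1, 0.4, -0.7]
finger_gap: 40.7
finger_force: 20.0
```

```bash
python3 -c "
from h import *
go((512.5,265,234))"
```

```text
t 4.42 at [466.9  88.5 236. ] [ 3.1413e+00  2.4000e-03 -3.1415e+00] gap 40.7 F [ 0.1  0.4 -0.7]
shift [-0.1825  0.7062  0.0087] turn [0.0001 0.0008 0.    ]
```

Request:
{"op": "apply_moves", "data": {
  "moves": [
    [[-0.02, 0.03, 0], [0, 0, 0], 0.8],
    [[-0.05, 0.1, 0], [0, 0, 0], 0.8],
    [[-0.08, 0.19, 0], [0, 0, 0], 0.8],
    [[-0.11, 0.28, 0], [0, 0, 0], 0.8],
    [[-0.14, 0.37, 0], [0, 0, 0], 0.8],
    [[-0.17, 0.46, 0], [0, 0, 0], 0.8],
    [[-0.183, 0.55, 0], [0, 0, 0], 0.8],
    [[-0.183, 0.63, 0], [0, 0, 0], 0.8],
    [[-0.183, 0.68, 0], [0, 0, 0], 0.8],
    [[-0.183, 0.706, 0.0], [0, 0, 0], 0.8],
    [[-0.183, 0.706, 0.0], [0, 0, 0], 0.8],
    [[-0.183, 0.706, 0.0], [0, 0, 0], 0.8]
  ]
}}

```text
clock: 5.42
eef_pos: [512.1, 264.5, 234.1]
eef_rot: [-3.141, -0.001, -3.141]
wrist_force: [0.2, -0.7, -0.0]
finger_gap: 40.7
finger_force: 20.0
```

```bash
python3 - <<'E'
from h import *
go((512.5,265,125))
t=viewer.camera("top")[180:330,150:350];s=viewer.camera("scene")[90:240,140:340]
cv2.imwrite("pics/p1.png",cv2.resize(np.hstack([t,s]),(800,300),interpolation=cv2.INTER_CUBIC))
E
```

```text
t 5.42 at [512.1 264.5 234.1] [-3.1411e+00 -5.0000e-04 -3.1413e+00] gap 40.7 F [ 0.2 -0.7 -0. ]
shift [-0.0017  0.002   0.4365] turn [-0.0001 -0.0002  0.0001]
```

View pics/p1.png

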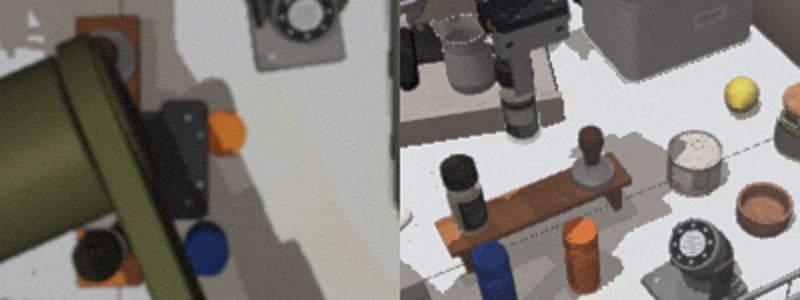

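The jar hangs upright above the middle place (right panel (520,120)), with the tamper and old jar clear of it. Lowering now.

Request:
{"op": "apply_moves", "data": {
  "moves": [
    [[-0.0017, 0.002, 0.03], [0, 0, 0], 0.8],
    [[-0.0017, 0.002, 0.08], [0, 0, 0], 0.8],
    [[-0.0017, 0.002, 0.14], [0, 0, 0], 0.8],
    [[-0.0017, 0.002, 0.2], [0, 0, 0], 0.8],
    [[-0.0017, 0.002, 0.26], [0, 0, 0], 0.8],
    [[-0.0017, 0.002, 0.32], [0, 0, 0], 0.8],
    [[-0.0017, 0.002, 0.37], [0, 0, 0], 0.8],
    [[-0.0017, 0.002, 0.41], [0, 0, 0], 0.8],
    [[-0.0017, 0.002, 0.43], [0, 0, 0], 0.8],
    [[-0.0017, 0.002, 0.4365], [0, 0, 0], 0.8],
    [[-0.0017, 0.002, 0.4365], [0, 0, 0], 0.8],
    [[-0.0017, 0.002, 0.4365], [0, 0, 0], 0.8]
  ]
}}

```text
clock: 6.52
eef_pos: [512.9, 265.5, 126.1]
eef_rot: [3.141, 0.001, -3.142]
wrist_force: [0.5, -0.1, -0.9]
finger_gap: 40.6
finger_force: 20.0
```

```bash
python3 -c "
from h import *
go((512.5,265,118))"
```

```text
t 6.52 at [512.9 265.5 126.1] [ 3.1412e+00  9.0000e-04 -3.1416e+00] gap 40.6 F [ 0.5 -0.1 -0.9]
shift [ 0.0017 -0.0018  0.0323] turn [0.0001 0.0003 0.    ]
```

Request:
{"op": "apply_moves", "data": {
  "moves": [
    [[0, 0, 0.006], [0, 0, 0], 0.8],
    [[0, 0, 0.012], [0, 0, 0], 0.8],
    [[0, 0, 0.018], [0, 0, 0], 0.8],
    [[0, 0, 0.024], [0, 0, 0], 0.8],
    [[0, 0, 0.028], [0, 0, 0], 0.8],
    [[0, 0, 0.032], [0, 0, 0], 0.8],
    [[0, 0, 0.032], [0, 0, 0], 0.8],
    [[0, 0, 0.032], [0, 0, 0], 0.8]
  ]
}}

```text
clock: 7.18
eef_pos: [512.6, 265.4, 117.4]
eef_rot: [-3.142, -0.0, -3.141]
wrist_force: [0.5, -0.2, -1.4]
finger_gap: 40.3
finger_force: 20.0
```

Request:
{"op": "apply_moves", "data": {
  "moves": [
    [[0, 0, 0.002], [0, 0, 0], 0.8],
    [[0, 0, 0.004], [0, 0, 0], 0.8],
    [[0, 0, 0.004], [0, 0, 0], 0.8],
    [[0, 0, 0.004], [0, 0, 0], 0.8]
  ]
}}

```text
clock: 7.52
eef_pos: [512.9, 265.4, 117.1]
eef_rot: [3.141, 0.001, -3.142]
wrist_force: [-1.3, -1.9, 5.0]
finger_gap: 40.6
finger_force: 20.0
```

Fz has risen to 5 N, so the jar is on the board. Releasing.

Request:
{"op": "apply_moves", "data": {
  "moves": [
    [[0, 0, 0], [0, 0, 0], 0.5],
    [[0, 0, 0], [0, 0, 0], 0.4],
    [[0, 0, 0], [0, 0, 0], 0.25],
    [[0, 0, 0], [0, 0, 0], 0.1],
    [[0, 0, 0], [0, 0, 0], 0],
    [[0, 0, 0], [0, 0, 0], 0],
    [[0, 0, 0], [0, 0, 0], 0],
    [[0, 0, -0.05], [0, 0, 0], 0],
    [[0, 0, -0.15], [0, 0, 0], 0],
    [[0, 0, -0.25], [0, 0, 0], 0],
    [[0, 0, -0.35], [0, 0, 0], 0],
    [[0, 0, -0.45], [0, 0, 0], 0]
  ]
}}

```text
clock: 8.52
eef_pos: [512.5, 265.3, 230.2]
eef_rot: [3.142, 0.0, -3.141]
wrist_force: [-0.2, -0.8, -0.0]
finger_gap: 93.8
finger_force: 0.0
```

```bash
python3 - <<'E'
from h import *
go((429,264,230))
t=viewer.camera("top")[180:330,150:350];s=viewer.camera("scene")[90:240,140:340]
cv2.imwrite("pics/p2.png",cv2.resize(np.hstack([t,s]),(800,300),interpolation=cv2.INTER_CUBIC))
E
```

```text
t 8.52 at [512.5 265.3 230.2] [ 3.1416  0.     -3.1415] gap 93.8 F [-0.2 -0.8 -0. ]
shift [ 0.3339 -0.0053  0.0007] turn [0. 0. 0.]
```

View pics/p2.png

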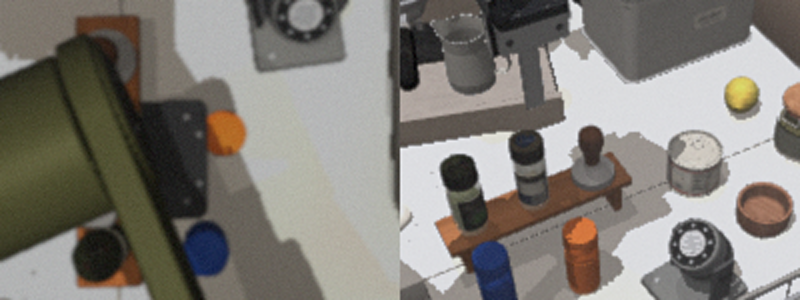

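The new jar stands upright in the middle place (right panel (527,170)), between the old jar and the tamper. Now the old jar.

Request:
{"op": "apply_moves", "data": {
  "moves": [
    [[0.06, 0, 0], [0, 0, 0], 0],
    [[0.16, 0, 0], [0, 0, 0], 0],
    [[0.26, 0, 0], [0, 0, 0], 0],
    [[0.32, -0.005, 0], [0, 0, 0], 0],
    [[0.334, -0.005, 0], [0, 0, 0], 0],
    [[0.334, -0.005, 0], [0, 0, 0], 0],
    [[0.334, -0.005, 0.0], [0, 0, 0], 0]
  ]
}}

```text
clock: 9.2
eef_pos: [429.7, 264.2, 228.7]
eef_rot: [-3.142, 0.0, -3.142]
wrist_force: [-0.3, -0.1, -0.7]
finger_gap: 94.0
finger_force: 0.0
```

```bash
python3 -c "
from h import *
go((429,264,118))"
```

```text
t 9.2 at [429.7 264.2 228.7] [-3.1416e+00  1.0000e-04 -3.1415e+00] gap 94.0 F [-0.3 -0.1 -0.7]
shift [ 0.0028 -0.0007  0.443 ] turn [-0.  0.  0.]
```

Request:
{"op": "apply_moves", "data": {
  "moves": [
    [[0.0028, 0, 0.05], [0, 0, 0], 0],
    [[0.0028, 0, 0.12], [0, 0, 0], 0],
    [[0.0028, 0, 0.2], [0, 0, 0], 0],
    [[0.0028, 0, 0.28], [0, 0, 0], 0],
    [[0.0028, 0, 0.36], [0, 0, 0], 0],
    [[0.0028, 0, 0.42], [0, 0, 0], 0],
    [[0.0028, 0, 0.443], [0, 0, 0], 0],
    [[0.0028, 0, 0.443], [0, 0, 0], 0],
    [[0.0028, 0, 0.443], [0, 0, 0], 0],
    [[0.0028, 0, 0.443], [0, 0, 0], 0]
  ]
}}

```text
clock: 10.03
eef_pos: [429.1, 264.3, 119.1]
eef_rot: [3.141, 0.001, 3.142]
wrist_force: [-0.4, -0.6, -0.5]
finger_gap: 93.7
finger_force: 0.0
```

Request:
{"op": "apply_moves", "data": {
  "moves": [
    [[0, 0, 0], [0, 0, 0], 0.3],
    [[0, 0, 0], [0, 0, 0], 0.45],
    [[0, 0, 0], [0, 0, 0], 0.5],
    [[0, 0, 0], [0, 0, 0], 0.55],
    [[0, 0, 0], [0, 0, 0], 0.6],
    [[0, 0, 0], [0, 0, 0], 0.7],
    [[0, 0, 0], [0, 0, 0], 0.8],
    [[0, 0, 0], [0, 0, 0], 0.8],
    [[0, 0, 0], [0, 0, 0], 0.8],
    [[0, 0, 0], [0, 0, 0], 0.8],
    [[0, 0, 0], [0, 0, 0], 0.8]
  ],
  "squeeze": 25
}}

```text
clock: 10.95
eef_pos: [428.4, 264.1, 118.2]
eef_rot: [-3.142, -0.0, -3.141]
wrist_force: [-0.6, 0.4, -0.0]
finger_gap: 40.3
finger_force: 25.0
```

```bash
python3 -c "
from h import *
go((429,264,270))"
```

```text
t 10.95 at [428.4 264.1 118.2] [-3.1416 -0.     -3.1415] gap 40.3 F [-0.6  0.4 -0. ]
shift [-2.300e-03 -5.000e-04 -6.073e-01] turn [-0. -0.  0.]
```

Request:
{"op": "apply_moves", "data": {
  "moves": [
    [[0, 0, -0.02], [0, 0, 0], 0.8],
    [[0, 0, -0.06], [0, 0, 0], 0.8],
    [[0, 0, -0.12], [0, 0, 0], 0.8],
    [[0, 0, -0.19], [0, 0, 0], 0.8],
    [[0, 0, -0.26], [0, 0, 0], 0.8],
    [[0, 0, -0.33], [0, 0, 0], 0.8],
    [[0, 0, -0.4], [0, 0, 0], 0.8],
    [[0, 0, -0.47], [0, 0, 0], 0.8],
    [[0, 0, -0.54], [0, 0, 0], 0.8],
    [[0, 0, -0.59], [0, 0, 0], 0.8],
    [[0, 0, -0.61], [0, 0, 0], 0.8],
    [[0, 0, -0.61], [0, 0, 0], 0.8]
  ]
}}

```text
clock: 11.95
eef_pos: [428.6, 264.3, 272.2]
eef_rot: [3.141, 0.002, -3.141]
wrist_force: [1.4, 0.9, -1.4]
finger_gap: 40.2
finger_force: 25.0
```

```bash
cat >> h.py <<'E'
L=np.array([633.4,86.5,98]); psi=7.5
RF=Ro.from_euler("z",psi,degrees=True)*Ro.from_euler("y",-30,degrees=True)*Ro.from_euler("xyz",[np.pi,0,np.pi])
nf=-RF.apply([0,0,1]); D=58.3
E
python3 -c "
from h import *
print(nf,RF.apply([0,1,0]))
go(L+(80+D+70)*nf,RF)"
```

```text
[-0.49572243 -0.0652631   0.8660254 ] [-1.30526192e-01  9.91444861e-01  1.59594560e-16]
t 11.95 at [428.6 264.3 272.2] [ 3.1405e+00  2.0000e-03 -3.1414e+00] gap 40.2 F [ 1.4  0.9 -1.4]
shift [-0.406  -0.7656 -0.0249] turn [-0.0106 -0.1658 -0.0407]
```

Request:
{"op": "apply_moves", "data": {
  "moves": [
    [[-0.01, -0.03, 0], [0, 0, 0], 0.8],
    [[-0.04, -0.1, 0], [0, -0.005, 0], 0.8],
    [[-0.08, -0.18, 0], [-0.001, -0.02, -0.005], 0.8],
    [[-0.12, -0.27, 0], [-0.002, -0.04, -0.01], 0.8],
    [[-0.17, -0.36, 0], [-0.004, -0.065, -0.015], 0.8],
    [[-0.22, -0.45, 0], [-0.006, -0.09, -0.02], 0.8],
    [[-0.27, -0.54, 0], [-0.008, -0.115, -0.027], 0.8],
    [[-0.32, -0.62, -0.01], [-0.009, -0.135, -0.033], 0.8],
    [[-0.36, -0.69, -0.02], [-0.01, -0.15, -0.037], 0.8],
    [[-0.39, -0.74, -0.025], [-0.0106, -0.16, -0.04], 0.8],
    [[-0.406, -0.766, -0.025], [-0.0106, -0.1658, -0.0407], 0.8],
    [[-0.406, -0.766, -0.025], [-0.0106, -0.1658, -0.0407], 0.8]
  ]
}}

```text
clock: 12.95
eef_pos: [529.6, 70.8, 275.6]
eef_rot: [-3.14, 0.52, -3.012]
wrist_force: [-0.2, -0.0, -1.7]
finger_gap: 40.5
finger_force: 25.0
```

Request:
{"op": "apply_moves", "data": {
  "moves": [
    [[0, 0, 0], [0, 0, 0], 0.8],
    [[0, 0, 0], [0, 0, 0], 0.8],
    [[0, 0, 0], [0, 0, 0], 0.8]
  ]
}}

```text
clock: 13.2
eef_pos: [529.8, 73.1, 276.7]
eef_rot: [-3.141, 0.521, -3.01]
wrist_force: [0.2, 0.5, -1.7]
finger_gap: 40.4
finger_force: 25.0
```

```bash
python3 -c "
from h import *
go(L+(80+D)*nf,RF)"
```

```text
t 13.2 at [529.8  73.1 276.7] [-3.1407  0.5208 -3.0098] gap 40.4 F [ 0.2  0.5 -1.7]
shift [-0.0053 -0.0009  0.2748] turn [-0.0001 -0.0009  0.0002]
```

Request:
{"op": "apply_moves", "data": {
  "moves": [
    [[0, 0, 0.01], [0, 0, 0], 0.8],
    [[0, 0, 0.04], [0, 0, 0], 0.8],
    [[-0.002, 0, 0.08], [0, 0, 0], 0.8],
    [[-0.003, 0, 0.13], [0, 0, 0], 0.8],
    [[-0.005, 0, 0.18], [0, 0, 0], 0.8],
    [[-0.005, -0.001, 0.22], [0, -0.001, 0], 0.8],
    [[-0.005, -0.001, 0.25], [0, -0.001, 0], 0.8],
    [[-0.005, -0.001, 0.27], [0, -0.001, 0], 0.8],
    [[-0.005, -0.001, 0.2748], [0, -0.001, 0], 0.8],
    [[-0.005, -0.001, 0.2748], [0, -0.001, 0], 0.8],
    [[-0.005, -0.001, 0.2748], [0, -0.001, 0], 0.8],
    [[-0.005, -0.001, 0.2748], [0, -0.001, 0], 0.8]
  ]
}}

```text
clock: 14.2
eef_pos: [565.1, 76.9, 218.6]
eef_rot: [-3.141, 0.526, -3.01]
wrist_force: [-0.4, 0.5, -2.1]
finger_gap: 40.2
finger_force: 25.0
```

```bash
python3 - <<'E'
from h import *
go(L+(80+D)*nf,RF)
s=viewer.camera("scene"); cv2.imwrite("pics/fs.png",s); t=viewer.camera("top"); cv2.imwrite("pics/ft.png",t)
# expected jar from measured pose: axis points
st=manip.read_state(); C=Ro.from_euler("xyz",st["eef_rot"]); z=C.apply([0,0,1]); b=st["eef_pos"]+D*z
print("base",b,"dist",(b-L)@nf,"angle",np.degrees(np.arccos(-z@nf)))
v=cv2.resize(s[110:260,190:340],(600,600),interpolation=cv2.INTER_CUBIC)
for X,c in((b,(0,0,255)),(b-84*z,(0,255,0)),(L,(255,0,0))):
    p=(proj("scene",X)-[189.5,109.5])*4; cv2.circle(v,tuple(int(q) for q in p),3,c,-1)
# predicted underside rim
e=np.array([C.apply([np.cos(a),np.sin(a),0]) for a in np.linspace(0,6.28,40)])
for q in b+20.5*e: cv2.circle(v,tuple(int(k) for k in (proj("scene",q)-[189.5,109.5])*4),1,(0,255,255),-1)
cv2.imwrite("pics/fsc.png",v)
E
```

```text
t 14.2 at [565.1  76.9 218.6] [-3.1406  0.5256 -3.0104] gap 40.2 F [-0.4  0.5 -2.1]
shift [0.0021 0.0022 0.0024] turn [-0.0003  0.0006  0.0001]
base [594.0399299   80.71397828 168.03807161] dist 80.54403255841012 angle 0.11806362138237896
```

View pics/fsc.png

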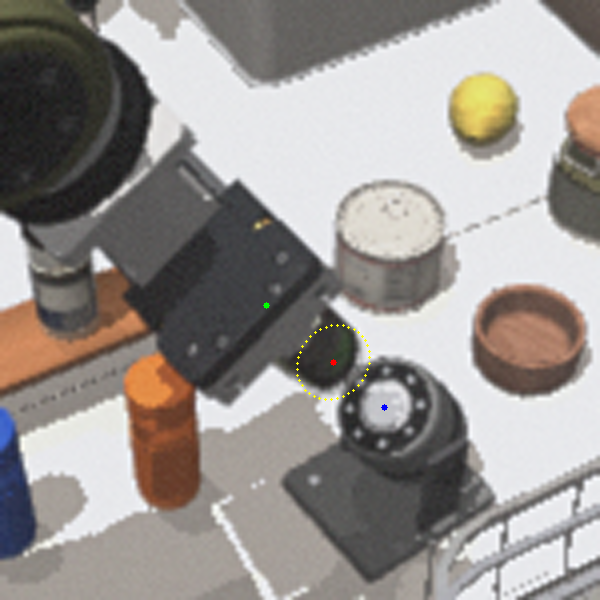

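The jar is held tilted above the lens. Red is the predicted base centre (333,362), blue the lens (384,407), and the new jar, tin and pot are unmoved. The visible dark part ends about 12 px short of the yellow predicted rim. That could be clear glass at the base, so I'll check with more contrast.

```bash
python3 - <<'E'
from h import *
s=cv2.imread("pics/fs.png");t=cv2.imread("pics/ft.png")
a=cv2.resize(s[180:230,240:300],(480,400),interpolation=cv2.INTER_CUBIC)
b=cv2.resize(t[160:235,270:330],(320,400),interpolation=cv2.INTER_CUBIC)
o=cv2.imread("pics/scene0.png")[160:215,150:210]; o=cv2.resize(o,(218,200),interpolation=cv2.INTER_CUBIC)
v=np.zeros((600,800,3),np.uint8); v[:400,:480]=cv2.convertScaleAbs(a,alpha=1.6); v[:400,480:]=cv2.convertScaleAbs(b,alpha=2); v[400:,:218]=o
cv2.imwrite("pics/fz.png",v)
E
```

```text
(no output)
```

View pics/fz.png

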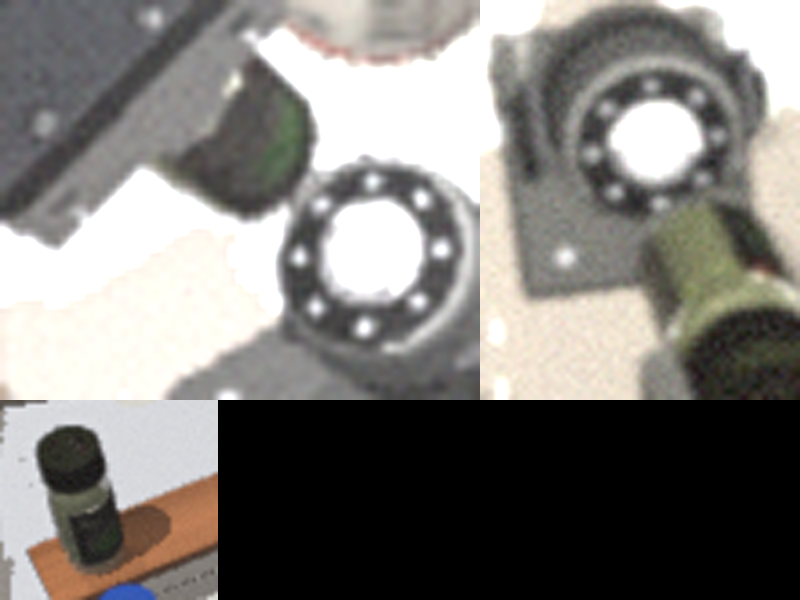

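```bash
python3 - <<'E'
from h import *
np.set_printoptions(precision=1,suppress=True,linewidth=200)
st=manip.read_state(); C=Ro.from_euler("xyz",st["eef_rot"]); z=C.apply([0,0,1]); b=st["eef_pos"]+D*z
S=np.arange(-14,26,2)
print(S)
def prof(img,n,base,ax,lat=0):
    g=cv2.cvtColor(cv2.imread(img),cv2.COLOR_BGR2GRAY).astype(np.float32)
    c,_=ray(n,(0,0)); v=c-base; v-=v@ax*ax; v/=np.linalg.norm(v); w=np.cross(ax,v)
    P=np.array([proj(n,base+20.5*(np.cos(lat)*v+np.sin(lat)*w)+s*ax) for s in S],np.float32)
    return cv2.remap(g,P[None,:,0].copy(),P[None,:,1].copy(),cv2.INTER_LINEAR)[0].astype(int)
up=np.array([0,0,1.]);b0=np.array([428.8,263.8,60])
for lat in(-.6,-.3,0,.3,.6): print("scene now",lat,prof("pics/fs.png","scene",b,-z,lat)," start",prof("pics/scene0.png","scene",b0,up,lat))
for lat in(-.6,-.3,0,.3,.6): print("top now",lat,prof("pics/ft.png","top",b,-z,lat))
# lateral profile across the jar at s=12 (scene) and s=12,20 (top)
def latp(img,n,base,ax,s):
    g=cv2.cvtColor(cv2.imread(img),cv2.COLOR_BGR2GRAY).astype(np.float32)
    c,_=ray(n,(0,0)); v=c-base; v-=v@ax*ax; v/=np.linalg.norm(v); w=np.cross(ax,v)
    P=np.array([proj(n,base+s*ax+k*w) for k in range(-30,31,2)],np.float32)
    return w,cv2.remap(g,P[None,:,0].copy(),P[None,:,1].copy(),cv2.INTER_LINEAR)[0].astype(int)
print(np.arange(-30,31,2))
for n,i,s in(("scene","fs",12),("scene","fs",18),("top","ft",6),("top","ft",12),("top","ft",20)): print(n,s,*latp(f"pics/{i}.png",n,b,-z,s))
E
```

```text
[-14 -12 -10  -8  -6  -4  -2   0   2   4   6   8  10  12  14  16  18  20  22  24]
scene now -0.6 [127  97  70  54  74 103 138 179 211 218 205 191 175 148 115  93  71  53  47  42]  start [129 130 131 132 131 128 123 119 115 110 106 100  92  84  75  64  62  64  64  61]
scene now -0.3 [ 90  66  50  47  45  44  47  54  68  90 109 128 148 162 128  97  68  57  50  46]  start [ 98 110 119 124 127 127 127 122 118 107  95  91  88  75  61  47  35  34  35  36]
scene now 0 [163 147 124 101  89  91 103 113 119 111  99  96 104 105  96  79  59  50  50  53]  start [ 86  99 110 117 122 124 123 119 108  93  86  84  82  77  65  48  40  33  35  38]
scene now 0.3 [142 107  82  64  52  55  58  58  68  88 108 115 116 117 108  92  74  60  50  52]  start [ 84  97 112 120 124 124 119 107  93  84  82  81  82  82  70  49  41  39  39  39]
scene now 0.6 [ 56  50  54  65  77  89 110 142 180 209 215 209 200 185 167 142 104  72  49  53]  start [ 97 113 120 125 126 124 112  98  85  77  75  76  78  75  66  55  46  40  35  38]
top now -0.6 [31 29 31 37 42 44 47 46 43 44 52 57 60 62 60 55 46 39 33 28]
top now -0.3 [105 
[... 509 characters left out ...]
7 129  70  46  43  44  42  48  51  52  53  55  55  53  58  60  63  67  61  75 152 225 234 234 227 163]
scene 18 [0.8 0.2 0.5] [230 232 232 234 227 189 118  71  44  43  45  50  51  54  52  53  53  52  53  50  55  56  64  61  72 149 225 234 233 215 157]
top 6 [-0.4  0.9 -0.2] [112 113 111 104 106  84  53  30  29  26  31  50  60  65  64  65  64  62  61  56  56  51  39  39  39  46  48  57  58  67  74]
top 12 [-0.4  0.9 -0.2] [113 112 113 111  98  75  45  33  33  22  27  44  60  65  66  65  62  63  60  59  56  47  40  39  44  50  63  82  95 105 110]
top 20 [-0.4  0.9 -0.2] [113 113 110 105  93  72  43  30  27  22  26  41  62  71  71  69  68  64  64  61  55  48  40  38  43  57  81 107 113 113 113]
```

```bash
python3 - <<'E'
from h import *
np.set_printoptions(linewidth=200)
st=manip.read_state(); C=Ro.from_euler("xyz",st["eef_rot"]); z=C.apply([0,0,1]); b=st["eef_pos"]+D*z
S=np.arange(70,112,2); print(S)
def prof(img,n,base,ax,lat=0):
    g=cv2.cvtColor(cv2.imread(img),cv2.COLOR_BGR2GRAY).astype(np.float32)
    c,_=ray(n,(0,0)); v=c-base; v-=v@ax*ax; v/=np.linalg.norm(v); w=np.cross(ax,v)
    P=np.array([proj(n,base+20.2*(np.cos(lat)*v+np.sin(lat)*w)+s*ax) for s in S],np.float32)
    return cv2.remap(g,P[None,:,0].copy(),P[None,:,1].copy(),cv2.INTER_LINEAR)[0].astype(int)
up=np.array([0,0,1.]);b0=np.array([428.8,263.8,60]);b1=np.array([466,88.7,0])
for lat in(-.3,0,.3):
    print("top now",prof("pics/ft.png","top",b,-z,lat))
    print("scene start old",prof("pics/scene0.png","scene",b0,up,lat))
    print("scene start new",prof("pics/scene0.png","scene",b1,up,lat))
E
```

```text
[ 70  72  74  76  78  80  82  84  86  88  90  92  94  96  98 100 102 104 106 108 110]
top now [68 71 74 78 79 81 76 69 60 48 32 22 16 17 20 26 23 21 24 26 29]
scene start old [ 86  86  93 100 101  99  92  72  46  37  31  30  27  23  28  30  30  35  42  45  48]
scene start new [125 121 125 126 125 119  99  80  63  50  47  45  45  45  46  46  46  52  68  80  86]
top now [67 68 72 76 80 81 76 68 52 36 22 19 19 23 21 18 16 20 24 24 26]
scene start old [ 86  85  88  95 101 102  96  76  57  39  33  30  30  29  28  29  30  31  37  47  49]
scene start new [122 116 116 118 121 114  98  82  64  51  44  41  42  43  43  43  46  56  72  82  86]
top now [60 63 70 75 77 75 69 60 47 35 26 20 17 18 16 14 17 19 19 25 24]
scene start old [93 85 85 87 91 93 90 74 56 36 32 32 33 31 26 28 31 30 37 47 51]
scene start new [116 112 113 114 114 111  94  77  62  50  45  42  44  45  47  49  50  55  70  80  82]
```

The cap and label edges land within about 1.5 mm of prediction and the sides within 1 mm. So the jar has not slipped, and the strip at its end is clear glass. One small final correction, then settle.

Request:
{"op": "apply_moves", "data": {
  "moves": [
    [[0.001, 0.001, 0.003], [0, 0, 0], 0.8],
    [[0.002, 0.002, 0.005], [0, 0, 0], 0.8],
    [[0.002, 0.002, 0.005], [0, 0, 0], 0.8],
    [[0.002, 0.002, 0.005], [0, 0, 0], 0.8],
    [[0.002, 0.002, 0.005], [0, 0, 0], 0.8],
    [[0.002, 0.002, 0.005], [0, 0, 0], 0.8],
    [[0.002, 0.002, 0.005], [0, 0, 0], 0.8],
    [[0.002, 0.002, 0.005], [0, 0, 0], 0.8],
    [[0.002, 0.002, 0.005], [0, 0, 0], 0.8],
    [[0.002, 0.002, 0.005], [0, 0, 0], 0.8]
  ]
}}

```text
clock: 15.13
eef_pos: [565.1, 77.4, 216.6]
eef_rot: [-3.141, 0.525, -3.01]
wrist_force: [-1.2, 0.3, -2.0]
finger_gap: 40.4
finger_force: 25.0
```

```bash
python3 - <<'E'
from h import *
go(L+(80+D)*nf,RF)
st=manip.read_state(); print(abs(st["qd"]).max(),st["finger_force"])
E
```

```text
t 15.13 at [565.1  77.4 216.6] [-3.1407  0.5247 -3.0104] gap 40.4 F [-1.2  0.3 -2. ]
shift [-0.0014  0.0002 -0.0045] turn [-0.0003  0.0003  0.0001]
0.0015082965602037299 24.99982327222824
```

```bash
python3 -c "
from cell import manip
print(manip.sign_off())"
```

```text
the job is handed in; nothing more can be done
None
```

The new jar stands upright in the middle of the riser, and I handed the job in at about 15 s with the arm holding the old jar still, underside towards the lens, centred and about 8 cm away to within 1–2 mm by my measurements; sign-off returned no verdict.

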